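Lay the thick inking roller in the empty rest

ROBOT

A 7-joint arm with a two-finger parallel gripper is mounted at the origin on a cart in front of the work surface, level with it; the furniture and walls round the work are solid. World frame = base frame: x ahead of the robot, y to its left, z up, the work surface at z = 0. Lengths are in mm, angles in rad, forces in N, time in s.
With the tool pointing down it reaches from about 400 to 900 mm from the base axis. Payload 5.5 kg.
Tool frame: the origin (TCP) lies at the very end of the fingers, on their centre line; the grasp point (between the pads) lies r.pinch_z behind it (r.pinch_z is the distance from the TCP to the grasp point, in mm); z points along the fingers, y is the line along which they close (so a half turn about z gives the same grasp; the last joint's range is limited). The gripper opens to 85 mm and grips with 20 to 120 N. Pads are 22 mm wide; open, the fingers measure 114 mm over their backs; the gripper's body (76 mm by 85 mm) begins 54 mm behind the grasp point. The pads swing forward as they close: fully open they stand 13 mm farther back than shut.
Start: joints at [1.592, 0.501, -0.427, 1.55, 0.221, 1.138, -0.21], TCP at [155.678, -631.082, 203.61] pointing down, gripper open.
Joint ranges: [-2.88, 2.88], [-0.31, 2.03], [-1.54, 1.56], [0.2, 2.42], [-1.41, 4.55], [0.19, 2.02], [-2.57, 2.57]. Speed limits (rad/s): [2.57, 2.57, 3.14, 3.14, 3.14, 3.14, 3.14].

INTERFACE

Orientations are given as a unit quaternion [x, y, z, w].
In Python, from workcell import r gives the robot as it stands. Calls block until the motion is done:
- r.move_to(position, orientation): joint-space move of the TCP to a pose.
- r.move_l(position, ori=None, feed=150, guard=None): straight line of the TCP; ori=None keeps the orientation; feed is the mean speed in mm/s. With guard (N) it stops when the force on the tool has changed by that much, and returns True; else False.
- r.move_joints(angles): joint-space move.
- r.move_gripper(opening, force=None): finger opening in mm; force is the grip in N (None keeps the last); returns when the fingers have stopped.
- r.hold(seconds).
- r.solve_ik(position, orientation): joint angles nearest the present ones, or None.
- r.camera(name): name is "side" or "top" or "wrist"; returns the picture (384x512x3 uint8, blue, green, red); there is no depth.
- r.camera_info(name): a dict with "fx", "fy", "cx", "cy" (pixels), "R" (3x3) and "t" (3): a world point X has camera coordinates R X + t. Camera axes: x right, y down, z forward; pixel columns grow to the right and rows downward; lengths in mm; the calibration is good to about 2 mm. The wrist camera is an equidistant fisheye: a pixel r from the principal point sees the ray r / f radians off the axis. A picture is of the moment at which its call begins: read the wrist's pose just before it. camera_info takes no time and is no camera call; for the wrist camera it gives the pose at the moment of the call.
A pose or a line that the arm cannot do raises r.PlanningError and nothing moves.
- r.finish_job(): hands the job in; it is judged then, once.
Trained networks look in the newest picture that a camera, given by its name, has taken for a name from the list of things; names that differ only in an ending like _2 or _b are one class to them, and where a whole thing is asked for, a point or a joint stands for the part that bears it (a point fixed in the world has none). Each returns a list of dicts, best first, with "confidence" (0 to 1); they miss things now and then, are a little off and sometimes report something else, mostly with a low value. They report only what shows in the picture. A call takes as long as a camera call.
- r.masks_of(camera, label): "pixels" (384x512 bool, what is visible of it).
- r.mark_of(camera, label): "position" ([x, y, z] in mm, in the coordinates of the camera as it stood for that picture, good to about 4 mm: a listed point, or the origin of a listed thing).
Readings, each from a call of its own:
- r.get_t(): time.
- r.get_joints(): joint angles.
- r.get_joint_velocities(): joint speeds.
- r.get_tau(): joint torques, N m.
- r.get_tcp_pos(): TCP position.
- r.get_orientation(): TCP orientation.
- r.get_contact_force(): force on the tool from outside, world axes, zero at the start.
- r.get_wrist_torque(): the same for the moment, N m.
- r.get_opening(): finger opening in mm.
- r.get_grip_force(): force on a finger pad.
Only numpy, scipy, OpenCV 4.12 (cv2) and the standard library are available. Lean on these libraries where they do the work, as an engineer would, in place of code of your own. Each camera call takes 0.05 s, during which the arm holds its last target. There are 200 camera calls.

TASK

Two rubber inking rollers lie side by side in the double roller stand. Lift the thicker one out and lay it gently in the empty single roller rest, with its spindle seated in both V saddles, and let go. Leave the thin roller lying in its place in the stand.

Things in the scene. Friction and masses are not known exactly. Their poses are not given: they have to be found in the camera images.
- thick_roller: roller to move, about 250 g: dark rubber sleeve 40 mm in diameter, 70 mm long (grasp across its middle) on a steel spindle 12 mm thick, 130 mm long, 30 mm of it bare at each end. Origin at the middle of its axis; x runs along the spindle, either way round, and it may be turned about x by any angle. Starts in either place of the stand, the thin roller in the other.
- thin_roller: the other roller, to be left alone: same spindle and sleeve length, but the sleeve is only 22 mm in diameter. Origin at the middle of its axis, x along the spindle.
- stand: double stand, fixed: pale wooden base 134 mm (x) by 150 mm (y), 12 mm thick; upright end boards 14 mm thick at x = -52 and +52 mm, each with metal V saddles (90 degrees, mouth 37 mm wide) at y = -45 and +45 mm. Rollers lie along its x, axes 60 mm above the bench; saddle tips 70 mm above it. Origin: centre of the underside, on the bench; z up.
- cradle: empty single rest, fixed: like the stand with one place. Base 134 mm (x) by 66 mm (y); end boards at x = -52 and +52 mm, 90 mm clear between them, each with a 90 degree V saddle at y = 0 (mouth 37 mm wide, tips 70 mm above the bench). A seated roller lies along x, axis 60 mm above the bench, middle over the origin, 10 mm play either way. Origin: centre of underside; z up.

How it is judged (in metres and radians):
On the way:
1. the thick roller is lifted clear of the stand (height (world z) of thick_roller above 0.095 m and contact force between thick_roller and stand below 0.1 N), for 0.2 s.
At the end, for the whole second after the job is handed in: Thick roller released, at rest in the single rest: middle within 15 mm along and 10 mm across the rest, axis 55 to 65 mm above the bench (seated in both Vs) and within 10 degrees of the rest's x. Thin roller at rest within 20 mm of its start (x of thick_roller in the frame of cradle between -0.015 and 0.015 m and y of thick_roller in the frame of cradle between -0.01 and 0.01 m and z of thick_roller in the frame of cradle between 0.055 and 0.065 m and angle between the x axis of thick_roller and the x axis of cradle, either way round below 0.175 rad and linear speed of each of thick_roller, thin_roller below 0.02 m/s and distance of thin_roller from where it was at the start of the episode below 0.02 m); the robot touches nothing.
It fails at once if the thick roller is dropped or flung (moving faster than 0.6 m/s while the fingers do not touch it, a fall of about 18 mm) (linear speed of thick_roller above 0.6 m/s and contact force between the fingers and thick_roller below 0.05 N).
It fails at once if the thin roller is moved more than 20 mm from its place (distance of thin_roller from where it was at the start of the episode above 0.02 m).
It also fails if it takes over 45 s, if anything falls off the work surface, if the arm or the gripper's body presses on something with over 40 N, if the wrist force passes 120 N, or if a joint passes its speed limit or range.

## Working session

There is one attempt and no reset: what is moved stays moved. The work goes in short steps, each a Python script; the robot and the scene stay as the last script left them, time stands still between calls to the robot, and variables do not carry over. Pictures are saved under pics/ and viewed, at most 10 in all, crops included, and the job is handed in when it is done.

```bash
mkdir -p pics; python3 - <<'E'
from workcell import r
import cv2,numpy as np
print(r.get_t(),r.pinch_z,r.get_orientation())
ims=[]
for c in ["side","top"]:
    im=r.camera(c); ims.append(im); i=r.camera_info(c); R=np.array(i["R"]);t=np.array(i["t"])
    print(c,"campos",-R.T@t)
    for l in ["thick_roller","thin_roller","stand","cradle"]:
        for d in r.mark_of(c,l)[:3]:
            print(c,l,round(d["confidence"],2),np.round(R.T@(np.array(d["position"])-t),1))
        for d in r.masks_of(c,l)[:2]:
            ys,xs=np.nonzero(d["pixels"]); print("  mask",round(d["confidence"],2),len(xs),xs.mean().round(),ys.mean().round(),cv2.minAreaRect(np.c_[xs,ys].astype(np.float32)))
cv2.imwrite("pics/a.png",cv2.resize(np.hstack(ims),(800,300)))
cv2.imwrite("pics/top.png",cv2.resize(ims[1],(800,600)))
E
```

```text
0.0 18.700000000000003 [ 9.92699902e-01  1.20606587e-01 -6.56078637e-05 -9.75027057e-04]
side campos [  432.09013749 -1102.0747946    445.04749608]
side thick_roller 0.95 [ 514.  -258.6   59.1]
  mask 0.74 650 252.0 204.0 ((250.54620361328125, 204.8692626953125), (18.233104705810547, 51.970550537109375), 82.87498474121094)
side thin_roller 0.78 [ 548.4 -352.1   59.8]
  mask 0.59 468 271.0 221.0 ((269.5087890625, 221.54595947265625), (10.618612289428711, 58.42575454711914), 79.2156982421875)
side stand 0.68 [ 5.340e+02 -3.084e+02 -2.000e-01]
  mask 0.88 2486 261.0 233.0 ((262.08270263671875, 226.57955932617188), (61.76829147338867, 79.90167999267578), 80.7538833618164)
side cradle 0.62 [479.9 -14.5  -0.6]
  mask 0.85 886 231.0 181.0 ((230.6097412109375, 176.98780822753906), (30.589536666870117, 50.688072204589844), 83.6598129272461)
top campos [ 458.06203535 -215.91901732  907.85034719]
top thick_roller 0.62 [ 513.5 -264.8   57.9]
  mask 0.63 732 283.0 191.0 ((283.0412902832031, 191.4868621826172), (59.168025970458984, 18.408790588378906), 72.34988403320312)
  mask 0.28 463 323.0 179.0 ((323.03515625, 178.9891815185547), (60.728736877441406, 9.925397872924805), 72.89727020263672)
  mask 0.67 511 323.0 178.0 ((323.31622314453125, 178.40269470214844), (59.77295684814453, 11.395828247070312), 72.89727020263672)
top stand 0.64 [ 5.318e+02 -3.072e+02 -1.000e-01]
  mask 0.56 2770 302.0 185.0 ((301.0995178222656, 185.4983367919922), (59.532108306884766, 68.27861022949219), 73.7798080444336)
top cradle 0.73 [484.6 -14.4   1.3]
  mask 0.9 1792 172.0 208.0 ((172.25164794921875, 207.93850708007812), (59.27693176269531, 32.29362106323242), 76.26373291015625)
```

View pics/a.png

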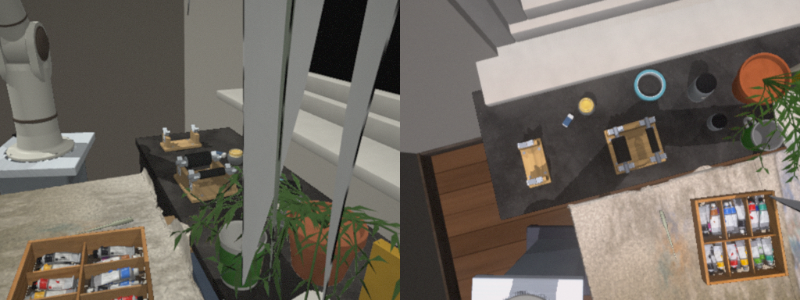

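View pics/top.png

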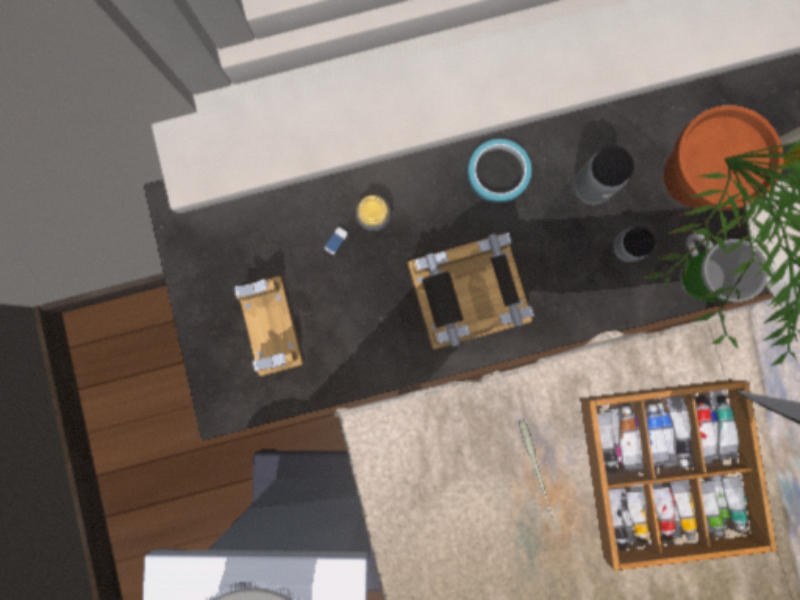

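The top picture shows the thick roller in the stand's left place at about (440,298) in the 800-wide view. The thin one is at (508,280) and the empty rest at (268,325). Next I get the yaws from the masks and look from nearer.

```bash
cat > h.py <<'E'
from workcell import r
import cv2,numpy as np
from scipy.spatial.transform import Rotation as Ro
def quat(yaw_close):  # tool down, tool y along world angle
    y=np.array([np.cos(yaw_close),np.sin(yaw_close),0]); z=np.array([0,0,-1.]); x=np.cross(y,z)
    return Ro.from_matrix(np.c_[x,y,z]).as_quat()
def toplane(px,info,z,fish):
    R=np.array(info["R"]);t=np.array(info["t"]); c=-R.T@t
    u=(px[:,0]-info["cx"])/info["fx"]; v=(px[:,1]-info["cy"])/info["fy"]
    if fish:
        th=np.hypot(u,v)+1e-9; d=np.c_[u/th*np.sin(th),v/th*np.sin(th),np.cos(th)]
    else: d=np.c_[u,v,np.ones(len(u))]
    d=d@R
    return c+d*((z-c[2])/d[:,2])[:,None]
def look(cam,labels,z=60):
    info=r.camera_info(cam); im=r.camera(cam); R=np.array(info["R"]);t=np.array(info["t"])
    for l in labels:
        for d in r.mark_of(cam,l)[:2]: print(cam,l,"mark",round(d["confidence"],2),np.round(R.T@(np.array(d["position"])-t),1))
        for d in r.masks_of(cam,l)[:2]:
            ys,xs=np.nonzero(d["pixels"]); P=toplane(np.c_[xs,ys].astype(float),info,z,cam=="wrist")[:,:2]
            (c,s,a)=cv2.minAreaRect(P.astype(np.float32)); b=cv2.boxPoints((c,s,a)); e=max([b[1]-b[0],b[2]-b[1]],key=np.linalg.norm)
            w=np.linalg.svd(P-P.mean(0),full_matrices=False)[2][0]
            print(cam,l,"mask",round(d["confidence"],2),"px",xs.mean().round(),ys.mean().round(),"c",np.round(c,1),"size",np.round(s,1),"yaw rect/pca",[round(np.degrees(np.arctan(q[1]/q[0])),1) for q in (e,w)])
    return im
E
python3 - <<'E'
from h import *
look("top",["thick_roller","thin_roller","stand","cradle"])
yaw=np.radians(15)
for k in (90,-90):
    q=quat(yaw+np.radians(k)); print(k,r.solve_ik([514,-262,300],q),r.solve_ik([482,-14,300],q))
print(r.get_joints())
E
```

```text
top thick_roller mark 0.89 [ 515.  -263.4   56.5]
top thick_roller mask 0.58 px 283.0 191.0 c [ 516.4 -261.7] size [128.9  41.2] yaw rect/pca [np.float32(15.5), np.float64(16.5)]
top thin_roller mark 0.15 [ 532.7 -304.     1.3]
top thin_roller mask 0.98 px 323.0 178.0 c [ 544.2 -348.4] size [128.1  20.9] yaw rect/pca [np.float32(16.0), np.float64(16.5)]
top stand mark 0.69 [ 533.8 -304.5    1.7]
top stand mask 0.6 px 301.0 186.0 c [ 528.5 -300.5] size [127.2 146.4] yaw rect/pca [np.float32(-73.5), np.float64(-55.0)]
top cradle mark 0.71 [ 4.816e+02 -1.220e+01  1.000e-01]
top cradle mask 0.62 px 172.0 208.0 c [478.2 -22.7] size [126.6  68.3] yaw rect/pca [np.float32(15.3), np.float64(15.5)]
90 [ 1.32478574  0.56262327 -1.29587682  1.60410963  0.54828643  1.39702663
  1.80324479] [ 1.08600993  0.26527766 -1.28671308  1.81805419  0.26766217  1.2583027
  1.5575047 ]
-90 [ 1.02269986  0.34447993 -0.76493137  1.61215058  0.24625742  1.28456653
 -1.09188631] [ 1.14782874  0.33866136 -1.40866103  1.81722391  0.34877533  1.28481948
 -1.66247467]
[ 1.59220684  0.50091257 -0.42700002  1.55043028  0.2207863   1.13830471
 -0.2102831 ]
```

```bash
python3 - <<'E'
from h import *
r.move_l([155.7,-631,330]); 
r.move_to([514,-262,330],quat(np.radians(16-90)))
r.move_l([514,-262,230])
im=look("wrist",["thick_roller","thin_roller","stand"])
cv2.imwrite("pics/w1.png",im); print(r.get_t(),r.get_joints(),r.get_tcp_pos())
E
```

```text
wrist thick_roller mark 0.86 [ 516.3 -262.3   57.8]
wrist thick_roller mask 0.88 px 260.0 165.0 c [ 515.6 -263.1] size [131.7  39.5] yaw rect/pca [np.float32(18.6), np.float64(17.3)]
wrist thin_roller mark 0.97 [ 546.8 -346.9   58.8]
wrist thin_roller mask 0.85 px 335.0 164.0 c [ 542.8 -348.9] size [133.2  24.5] yaw rect/pca [np.float32(17.8), np.float64(16.7)]
wrist stand mark 0.67 [ 531.1 -300.8    1.2]
wrist stand mask 0.75 px 296.0 155.0 c [ 534.1 -303.9] size [128.4 141.1] yaw rect/pca [np.float32(-73.9), np.float64(33.6)]
5.375 [ 1.04771188  0.42017164 -0.80842422  1.70114839  0.32795769  1.16063474
 -1.14144302] [ 514.25638955 -262.1324902   230.56001225]
```

View pics/w1.png

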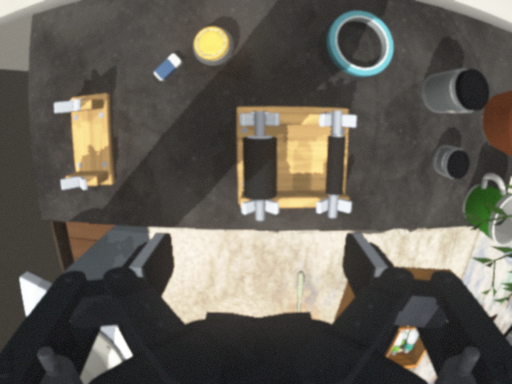

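The wrist view shows the thick roller at (260,165) with its spindle in both Vs. The thin roller is clear to its right at (335,164), and there is free room for both fingers. Time to grasp.

```bash
python3 - <<'E'
from h import *
q=quat(np.radians(16.6-90))
r.move_l([515.5,-262.6,130],q)
print("guard",r.move_l([515.5,-262.6,38],feed=70,guard=12))
r.move_gripper(60); r.move_gripper(36,force=45)
print(r.get_opening(),r.get_grip_force(),r.get_contact_force())
r.move_l([515.5,-262.6,60],feed=40)
print(r.get_contact_force(),r.get_opening())
r.move_l([515.5,-262.6,200],feed=120); r.hold(0.3)
print(r.get_opening(),r.get_grip_force(),r.get_contact_force(),r.get_wrist_torque(),r.get_t())
im=look("wrist",["thick_roller","cradle"],z=219); look("wrist",["cradle","thin_roller"]); look("top",["thick_roller"],z=219)
cv2.imwrite("pics/w2.png",im)
E
```

```text
guard False
36.31094264442605 8.270990028977394 [ 0.83364274 -2.77681436  1.25190421]
[-0.55145735  0.73171717 -0.77720082] 36.09721681538973
35.972700755247764 0.0 [-0.2047656   0.18237487  0.65833594] [-0.01585015 -0.00721127 -0.05163173] 10.7
wrist thick_roller mask 0.87 px 260.0 172.0 c [ 547.7 -253.3] size [63.5 18.8] yaw rect/pca [np.float32(16.2), np.float64(16.5)]
wrist cradle mark 0.59 [479.4 -16.4   2.6]
wrist cradle mask 0.72 px 78.0 142.0 c [ 533.6 -140.3] size [60.7 46.3] yaw rect/pca [np.float32(15.4), np.float64(10.5)]
wrist cradle mark 0.66 [477.2 -15.1  -1.3]
wrist cradle mask 0.62 px 78.0 141.0 c [485.2 -32.9] size [122.4  93.6] yaw rect/pca [np.float32(15.9), np.float64(11.9)]
wrist thin_roller mark 0.93 [ 544.5 -349.    58.8]
wrist thin_roller mask 0.71 px 341.0 169.0 c [ 542.9 -350.3] size [133.2  24.4] yaw rect/pca [np.float32(17.8), np.float64(16.8)]
```

View pics/w2.png

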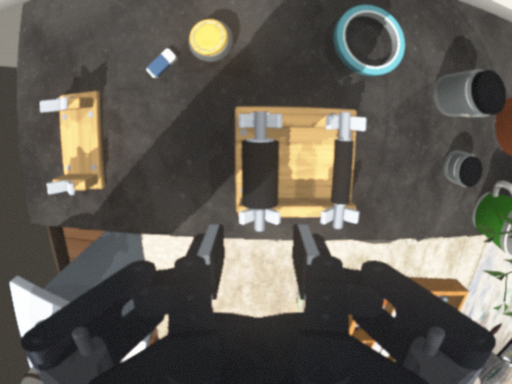

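The roller is still lying in the stand. My 36 mm closing target stopped the fingers just short of a real squeeze. I'll grasp again, closing all the way under force control.

```bash
python3 - <<'E'
from h import *
r.move_gripper(80)
q=quat(np.radians(16.6-90))
r.move_l([515.5,-262.6,100],q)
print("guard",r.move_l([515.5,-262.6,36],feed=70,guard=12))
r.move_gripper(55); r.move_gripper(0,force=60)
print(r.get_opening(),r.get_grip_force(),r.get_contact_force())
r.move_l([515.5,-262.6,56],feed=40)
print(r.get_contact_force(),r.get_opening(),r.get_grip_force())
r.move_l([515.5,-262.6,190],feed=120); r.hold(0.3)
print(r.get_opening(),r.get_grip_force(),r.get_contact_force(),r.get_wrist_torque(),r.get_t())
im=look("wrist",["thick_roller"],z=212); look("wrist",["cradle","thin_roller"]); look("top",["thick_roller"],z=212); look("side",["thick_roller"],z=212)
cv2.imwrite("pics/w3.png",im)
E
```

```text
guard False
34.802718973391514 57.6813268661499 [-1.69344686 -2.18516693  5.4993448 ]
[-0.22617042  0.48056739 -3.02615338] 34.349816777187606 57.15912044048309
34.11048518340507 57.19112277030945 [ 3.86150052e-01  9.22414264e-04 -3.77126885e+00] [-0.02885938  0.01049001 -0.00907158] 16.65
wrist thick_roller mark 0.71 [ 516.1 -262.5  212.8]
wrist thick_roller mask 0.92 px 258.0 225.0 c [ 518.9 -260.7] size [122.   40.8] yaw rect/pca [np.float32(16.6), np.float64(16.6)]
wrist cradle mark 0.68 [478.1  -9.3   2. ]
wrist cradle mask 0.64 px 74.0 142.0 c [485.8 -33.2] size [123.9  94.2] yaw rect/pca [np.float32(16.1), np.float64(11.9)]
wrist thin_roller mark 0.88 [ 545.5 -346.6   57.8]
wrist thin_roller mask 0.82 px 344.0 171.0 c [ 542.3 -350.7] size [130.9  23.5] yaw rect/pca [np.float32(17.2), np.float64(16.4)]
side thick_roller mark 0.87 [ 515.4 -258.8  212.7]
side thick_roller mask 0.84 px 252.0 137.0 c [ 515.5 -255.4] size [138.2 137.9] yaw rect/pca [np.float32(17.2), np.float64(64.7)]
```

View pics/w3.png

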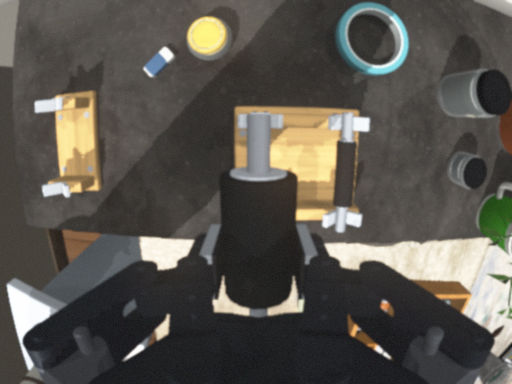

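The thick roller is now held, level and centred at (258,225), and the thin one is undisturbed at (344,171). I'll carry it to beside the rest and refine the rest's pose.

```bash
python3 - <<'E'
from h import *
q=quat(np.radians(16-90))
r.move_l([455,-95,200],q,feed=130); r.hold(0.2)
im=look("wrist",["cradle"],z=70); look("wrist",["cradle","thick_roller"],z=222);look("top",["cradle"],z=70); look("side",["cradle"],z=70)
print(r.get_opening(),r.get_tcp_pos(),r.get_t(),r.get_joints())
cv2.imwrite("pics/w4.png",im)
for k in (0,): print(r.solve_ik([480,-13,38],q))
E
```

```text
wrist cradle mark 0.83 [ 4.752e+02 -1.240e+01  4.000e-01]
wrist cradle mask 0.82 px 200.0 127.0 c [483.3 -23.8] size [117.   60.7] yaw rect/pca [np.float32(15.1), np.float64(13.7)]
wrist cradle mark 0.62 [477.5 -13.6   1.2]
wrist cradle mask 0.57 px 200.0 127.0 c [501.4 -50.1] size [58.7 31. ] yaw rect/pca [np.float32(15.4), np.float64(13.4)]
wrist thick_roller mark 0.82 [455.9 -94.8 221.5]
wrist thick_roller mask 0.92 px 258.0 225.0 c [458.2 -93.6] size [121.8  40.5] yaw rect/pca [np.float32(16.4), np.float64(16.2)]
top cradle mask 0.56 px 176.0 183.0 c [529.8 -36. ] size [32.  20.2] yaw rect/pca [np.float32(19.7), np.float64(9.8)]
top cradle mask 0.56 px 195.0 227.0 c [456.4 -75.2] size [158.8  33.6] yaw rect/pca [np.float32(14.9), np.float64(15.2)]
side cradle mark 0.55 [480.  -16.4   1.1]
side cradle mask 0.81 px 231.0 181.0 c [ 472.6 -114.2] size [224.3 120. ] yaw rect/pca [np.float32(89.1), np.float64(68.0)]
side cradle mask 0.73 px 220.0 114.0 c [473.3 606.8] size [326.9 199.6] yaw rect/pca [np.float32(67.5), np.float64(79.9)]
34.33271775262178 [455.01839953 -94.96720776 200.02618844] 19.775 [ 0.9623221   0.24037052 -0.91685071  1.99056806  0.22439397  1.0144073
 -1.35186672]
[ 0.6101559   0.54774994 -0.77639847  2.08189446  0.5751799   0.73529639
 -1.82731984]
```

View pics/w4.png

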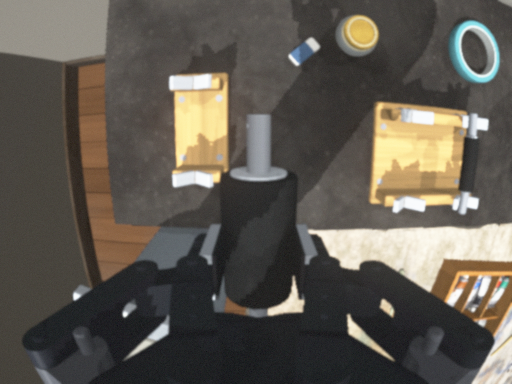

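The rest is in full view: far saddle at about (193,82), near saddle at (194,179). I'll cross-check the marks against these saddles, then place.

```bash
python3 - <<'E'
from h import *
info=r.camera_info("wrist"); im=cv2.imread("pics/w4.png")
roi=np.zeros(im.shape[:2],bool); roi[70:192,165:232]=1
hsv=cv2.cvtColor(im,cv2.COLOR_BGR2HSV); m=roi&(hsv[...,1]<50)&(hsv[...,2]>130)
n,l,s,c=cv2.connectedComponentsWithStats(m.astype(np.uint8))
C=[]
for i in range(1,n):
    if s[i,4]<100: continue
    ys,xs=np.nonzero(l==i); P=toplane(np.c_[xs,ys].astype(float),info,66,True)[:,:2]
    rc=cv2.minAreaRect(P.astype(np.float32)); C.append(np.array(rc[0])); print(s[i],np.round(rc[0],1),np.round(rc[1],1),rc[2])
if len(C)==2:
    d=C[0]-C[1]; print("mid",(C[0]+C[1])/2,"len",np.linalg.norm(d),"yaw",np.degrees(np.arctan(d[1]/d[0])))
E
```

```text
[168  73  44  17 624] [5.292e+02 2.000e-01] [16.6 45.8] 16.04313850402832
[171 170  43  18 592] [430.3 -27.7] [18.8 46.3] 15.988677978515625
mid [479.73727417 -13.7461195 ] len 102.73192446677871 yaw 15.809710445437123
```

```bash
python3 - <<'E'
from h import *
q=quat(np.radians(15.8-90)); p=[478.8,-13.6]
r.move_l(p+[200],q,feed=120)
r.move_l(p+[70],feed=100); r.hold(0.2)
look("wrist",["thick_roller","cradle"],z=92)
print(r.get_contact_force())
print("guard",r.move_l(p+[33],feed=25,guard=5)); z=r.get_tcp_pos()
print(z,r.get_contact_force(),r.get_opening(),r.get_t())
im=look("wrist",["thick_roller","cradle"]); look("side",["thick_roller"])
cv2.imwrite("pics/w5.png",im)
E
```

```text
wrist thick_roller mark 0.87 [477.5 -14.8  93. ]
wrist cradle mask 0.88 px 263.0 142.0 c [515.4  -4.2] size [59.7 43.4] yaw rect/pca [np.float32(15.2), np.float64(-88.8)]
[ 0.37124718 -0.00414877 -3.5615958 ]
guard True
[478.89031036 -14.27051162  37.96758589] [ 2.06141475 -1.12463281  0.37261326] 34.41134778516763 23.6833
wrist thick_roller mark 0.6 [479.5 -14.9  60.6]
wrist thick_roller mask 0.8 px 258.0 224.0 c [482.7 -13.3] size [122.8  41.4] yaw rect/pca [np.float32(15.9), np.float64(15.9)]
wrist cradle mask 0.56 px 261.0 165.0 c [484.7 -13.1] size [123.3  50.9] yaw rect/pca [np.float32(14.9), np.float64(15.3)]
side thick_roller mark 0.6 [477.1  -8.9  62.7]
side thick_roller mask 0.75 px 231.0 167.0 c [483.5 -11.3] size [138.1  91.1] yaw rect/pca [np.float32(51.5), np.float64(49.1)]
```

View pics/w5.png

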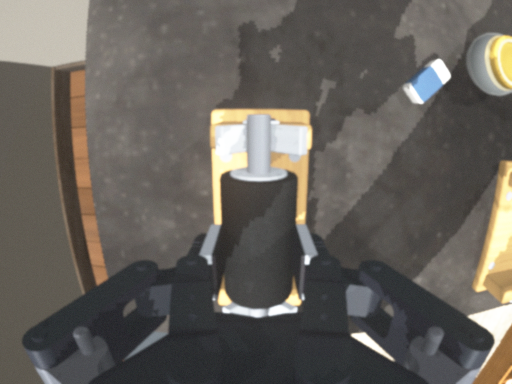

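The spindle lies in the far V, centred at (258,140), and contact came at the expected height (axis about 60 mm). I'll release and check.

```bash
python3 - <<'E'
from h import *
r.move_l([478.8,-14,37.2],feed=20,guard=8)
print(r.get_contact_force())
r.move_gripper(42); r.move_gripper(60); r.move_gripper(80); r.hold(0.3)
print(r.get_contact_force(),r.get_opening())
r.move_l([478.8,-14,110],feed=70); r.move_l([478.8,-14,230],feed=140); r.hold(0.3)
im=look("wrist",["thick_roller","cradle","thin_roller"]); look("side",["thick_roller","thin_roller"])
print(r.get_t()); cv2.imwrite("pics/w6.png",im)
E
```

```text
[ 1.2796499  -2.93382509  4.36991554]
[0.95328473 0.72699069 0.40950957] 79.79448474865268
wrist thick_roller mark 0.58 [480.2 -18.8  61.6]
wrist thick_roller mask 0.66 px 443.0 182.0 c [ 532.8 -288.2] size [134.  180.8] yaw rect/pca [np.float32(-73.3), np.float64(-88.3)]
wrist thick_roller mask 0.61 px 260.0 167.0 c [477.3 -15.6] size [130.2  38.3] yaw rect/pca [np.float32(16.6), np.float64(15.8)]
wrist cradle mask 0.88 px 259.0 156.0 c [482.1 -13.7] size [129.6  60.2] yaw rect/pca [np.float32(16.4), np.float64(14.3)]
wrist thin_roller mark 0.56 [ 550.2 -347.2   59.7]
wrist thin_roller mask 0.56 px 486.0 190.0 c [ 542.1 -350.7] size [131.8  29.6] yaw rect/pca [np.float32(14.6), np.float64(16.7)]
side thick_roller mark 0.57 [478.7 -10.7  60.3]
side thick_roller mask 0.56 px 230.0 167.0 c [472.3 -15.4] size [137.8  99.5] yaw rect/pca [np.float32(73.9), np.float64(70.6)]
side thin_roller mark 0.6 [ 548.  -348.9   58. ]
side thin_roller mask 0.7 px 270.0 221.0 c [ 543.8 -348.2] size [133.   47.9] yaw rect/pca [np.float32(20.3), np.float64(19.7)]
28.6333
```

View pics/w6.png

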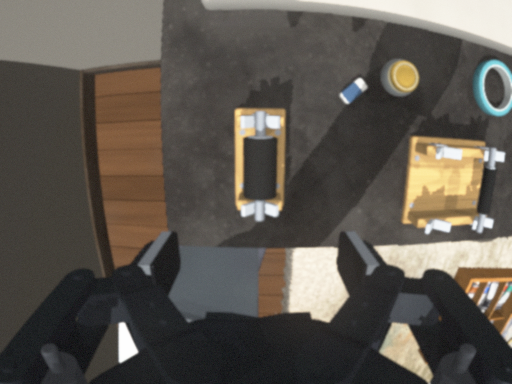

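The thick roller lies in both Vs of the rest at (260,167), and the thin one is still in place at (488,190). The gripper is clear.

```bash
python3 -c "
from workcell import r
print(r.finish_job())"
```

```text
the job is handed in; nothing more can be done
None
```

The thick roller is released in the single rest, spindle in both V saddles; the thin roller is still in its place in the stand, and the job was handed in at about 29 s (no verdict returned).

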